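Sniff the gas valve box seam for leaks

TASK

Take the orange gas sniffer from its black cradle and check the black gasket seam of the yellow valve box: guide the green tip slowly, about 3 cm a second, along the seam from the blue dot, round the corner with the white dot, to the red dot, keeping it within about a centimetre of the seam without pressing on the box. Then lay the sniffer gently back in its cradle as it was, without letting it drop and without disturbing the other things on the table.

Things in the scene. Friction and masses are not known exactly. Their poses are not given: they have to be found in the camera images.
- sniffer: orange gas sniffer, rigid, 0.15 kg, lying level in the black cradle. Handle: bar 170 mm long (own x), 24 wide (own y), 26 thick (own z, up); origin at the handle's centre: grip it there from above, fingers closing along own y. A dark steel nose leaves the +x end and bends straight down to a green tip.
- sniffer_tip (a point): the lowest point of the green tip (12 mm thick, tapering to 6 mm): 125 mm ahead (own +x) of the handle's centre and 72 mm below it. Same axes as the sniffer.
- cradle: fixed black cradle, base 150 x 80 mm, origin at the centre of its underside, z up. The handle lies along own x, nose to +x, on two uprights (16 mm thick, at x = +-55 mm, 94 mm free between them for the fingers): its underside at 80 mm, its centre 93 mm above the table. Lips 10 mm high, 48 mm apart, flank the handle on each upright.
- valve_box: fixed yellow gas valve box, 140 (own x) x 170 (y) x 50 mm, origin under its centre, z up. Its grey cover, 85 x 115 x 6 mm, is sealed all round by a black gasket line 5 mm wide: the seam. White tap wheel and brass gauge on the cover reach 78 mm above the table; a yellow pipe leaves at own +y, to y 140. Blue dot (x -60, y 60 mm): start; white (-58, -73): corner; red (x 45, y -74 mm): end.
- seam0 (a point): point on the seam, 52 mm above the table: start, beside the blue dot. The stretch runs straight from seam0 to seam4 (120 mm, along the front edge of the cover), turns a right angle and runs straight to seam7 (90 mm).
- seam1 (a point): point on the seam, 52 mm above the table: on the front run, 30 mm on.
- seam2 (a point): point on the seam, 52 mm above the table: middle of the front run.
- seam3 (a point): point on the seam, 52 mm above the table: on the front run, 90 mm on.
- seam4 (a point): point on the seam, 52 mm above the table: the corner, beside the white dot.
- seam5 (a point): point on the seam, 52 mm above the table: on the side run, 30 mm past the corner.
- seam6 (a point): point on the seam, 52 mm above the table: on the side run, 60 mm past the corner.
- seam7 (a point): point on the seam, 52 mm above the table: end, beside the red dot.
- wrench: loose spanner lying flat; bystander.
- union: loose brass pipe union, 38 mm wide, 36 mm tall; bystander.
- sauce: loose amber sauce bottle, 64 mm wide, 170 mm tall; bystander.
- bowl: loose white bowl, 110 mm wide, 50 mm tall; bystander.
- jar: loose glass jar, 70 mm wide, 90 mm tall; bystander.
- brush: loose brush lying flat; bystander.
Mind the look-alikes: they are no part of the job. Of the things that look like the sniffer, the smaller one is meant. Of the things that look like the cradle, the smaller one is meant.

How it is judged:
By the outcome, as a careful person would: the job done as asked, in the order asked, and still so for the second after the job is handed in, with the robot touching nothing.
It also fails if it takes over 64 s, if anything falls off the work surface, if the arm or the gripper's body presses on something with over 40 N, if the wrist force passes 120 N, or if a joint passes its speed limit or range.

ROBOT

A 7-joint arm with a two-finger parallel gripper is mounted at the origin on the work surface. World frame = base frame: x ahead of the robot, y to its left, z up, the work surface at z = 0. Lengths are in m, angles in rad, forces in N, time in s.
With the tool pointing down it reaches from about 0.4 to 0.85 m from the base axis. Payload 4.5 kg.
Tool frame: the origin (TCP) lies midway between the tips of the shut fingers; the grasp point (between the pads) lies r.tcp_to_grasp behind it (r.tcp_to_grasp is the distance from the TCP to the grasp point, in m); z points along the fingers, y is the line along which they close (so a half turn about z gives the same grasp; the last joint's range is limited). The gripper opens to 85 mm and grips with 20 to 120 N. Pads are 22 mm wide; open, the fingers measure 114 mm over their backs; the gripper's body (76 mm by 85 mm) begins 54 mm behind the grasp point. The pads swing forward as they close: fully open they stand 13 mm farther back than shut.
Start: joints at [1.2, 0.689, -0.195, 1.565, 0.157, 0.902, -0.215], TCP at [0.246, -0.575, 0.196] pointing down, gripper open.
Joint ranges: [-3.01, 3.01], [-0.46, 2.08], [-1.47, 1.51], [0.13, 2.56], [-1, 4.14], [0.04, 2.09], [-2.66, 2.66]. Speed limits (rad/s): [2.57, 2.57, 3.14, 3.14, 3.14, 3.14, 3.14].

INTERFACE

Orientations are given as [roll, pitch, yaw] about the fixed x, y, z axes, in that order (R = Rz(yaw) Ry(pitch) Rx(roll)).
In Python, from rig import r gives the robot as it stands.
- The arm moves only by the tool jog_arm, never from a script. Its argument "plan" is a list of rows, each an object of numbers: "dx", "dy", "dz": the shift along the tool's x, y, z in m; "ax", "ay", "az": the turn, a rotation vector about the tool's x, y, z in rad; "gripper": the opening, from 0 (shut) to 1 (fully open). A call has 1 to 10 rows; each row shifts and turns the commanded pose from where the row before left it, along the tool's axes as they then stand; what a row does not reach is not made up. A row lasts 1/12 s, in which the tool goes at most 41.7 mm and 7.16 degrees, less where a joint would pass 70% of its speed; a pose out of reach is approached as far as the arm can. A call is refused whole if a number of a shift passes 0.0417 or a number of a turn 0.125, either way. A call with a gripper value outside its range is refused whole. The fingers move at their own pace and stop on an object; "grip_force" is the grip in N (left out, the last holds). Time passes only in rows, so rows that do not move let the fingers close. It gives the time, the measured TCP pose, the force, the opening and the grip force at its end, in the units of the state.
- r.read_state(): the state, without advancing time (a new reading comes with each control period).
- r.get_image(name): name is "side" or "top"; returns (picture, depth): 384x512x3 uint8, red, green, blue; 384x512 float32, m along the optical axis (not along the pixel's ray), 0 where there is no reading.
- r.camera_info(name): a dict with "fx", "fy", "cx", "cy" (pixels), "D" ([k1, k2, p1, p2, k3] as OpenCV has them; the pictures are not rectified), "world_from_camera" (4x4, takes a point from camera to world coordinates). Camera axes: x right, y down, z forward; pixel columns grow to the right and rows downward; lengths in m; the calibration is good to about 2 mm. A picture is of the moment at which its call begins. camera_info takes no time and is no camera call.
- r.close_job(): hands the job in; it is judged then, once.
The state is a dict: "time": time; "joint_pos": joint angles; "qvel": joint speeds; "joint_torque": joint torques, N m; "ee_pos": TCP position; "tool_rot": TCP orientation; "contact_force": force on the tool from outside, world axes, zero at the start; "moment": the same for the moment, N m; "grip_width": finger opening in m; "grasp_force": force on a finger pad.
Only numpy, scipy, OpenCV 4.12 (cv2) and the standard library are available. Lean on these libraries where they do the work, as an engineer would, in place of code of your own. Each camera call takes 0.05 s, during which the arm holds its last target. There are 200 camera calls.

## Working session

There is one attempt and no reset: what is moved stays moved. The work goes in short steps, Python scripts to look and compute and a tool call to move; the robot and the scene stay as the last step left them, time stands still between calls to the robot, and variables do not carry over. Pictures are saved under pics/ and viewed, at most 10 in all, crops included, and the job is handed in when it is done.

Besides the shell and the picture viewer there is one more tool, called after "Call:" as a command line: name --argument value ..., lists and objects as JSON in quotes. jog_arm: Moves the arm, as the interface text tells. Its arguments: {"type":"object","properties":{"plan":{"type":"array"},"grip_force":{"type":"number"}},"required":["plan"]}

```bash
mkdir -p pics; python3 - <<'E'
from rig import r
import cv2,numpy as np
for n in("top","side"):
    p,d=r.get_image(n); np.savez(f"pics/{n}0.npz",p=p,d=d); cv2.imwrite(f"pics/{n}0.png",cv2.resize(p[:,:,::-1],(800,600),interpolation=cv2.INTER_CUBIC))
    c=r.camera_info(n);print(n,{k:np.round(v,4).tolist() for k,v in c.items()})
s=r.read_state();print({k:np.round(v,4).tolist() for k,v in s.items()},r.tcp_to_grasp)
E
```

```text
top {'fx': 484.8806, 'fy': 484.8806, 'cx': 257.1816, 'cy': 194.8166, 'D': [-0.0372, 0.0, 0.0, 0.0, 0.0], 'world_from_camera': [[0.0242, -0.9951, 0.0957, 0.3306], [-0.9995, -0.0262, -0.0197, -0.0057], [0.0221, -0.0952, -0.9952, 1.7657], [0.0, 0.0, 0.0, 1.0]]}
side {'fx': 349.4727, 'fy': 349.4727, 'cx': 253.723, 'cy': 194.6829, 'D': [0.0358, 0.0, 0.0, 0.0, 0.0], 'world_from_camera': [[-0.9687, -0.1436, 0.2023, 0.2997], [-0.248, 0.5838, -0.7731, 0.7263], [-0.0071, -0.7991, -0.6012, 0.6621], [0.0, 0.0, 0.0, 1.0]]}
{'time': 0.1, 'joint_pos': [1.1998, 0.6899, -0.1945, 1.5662, 0.1573, 0.9025, -0.2151], 'qvel': [0.0012, -0.0016, 0.0003, -0.0014, -0.0005, -0.0013, 0.0009], 'joint_torque': [-0.0044, -54.0604, -1.2714, -15.8985, 0.0095, 0.0044, -0.0], 'ee_pos': [0.2458, -0.5739, 0.1957], 'tool_rot': [-3.1399, 0.0001, 0.4048], 'contact_force': [-0.2578, -0.8428, 0.0701], 'moment': [-0.0001, 0.0157, 0.0172], 'grasp_force': 0.0, 'grip_width': 0.0854} 0.0187
```

View pics/top0.png

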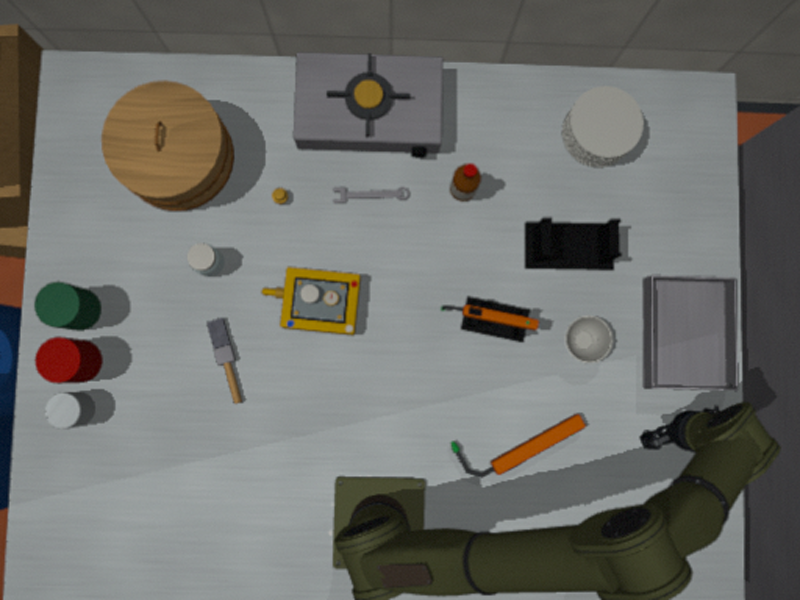

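View pics/side0.png

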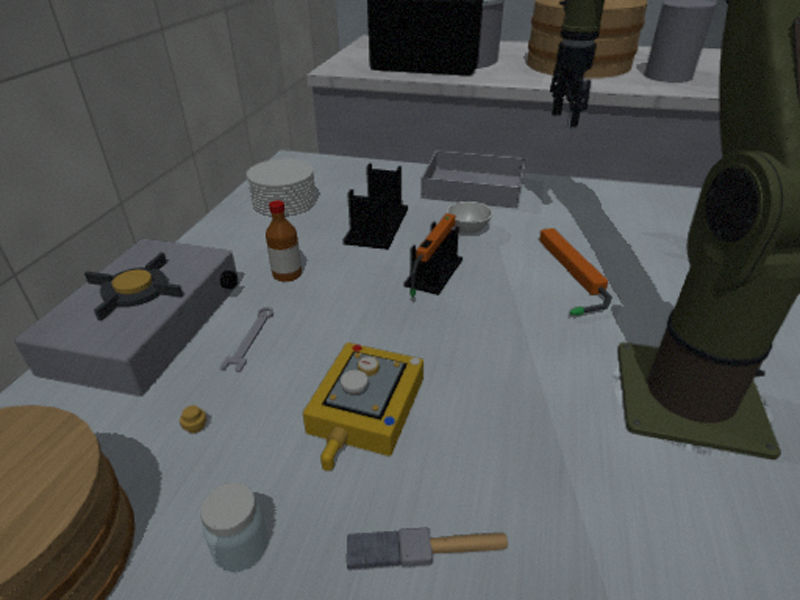

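The top view shows the box at about (320,300), the small cradle with the sniffer at (500,318) and its nose to the left (445,308). The large decoys are at (540,445) and (570,245). I'll enlarge these areas.

```bash
python3 - <<'E'
import cv2,numpy as np
def crop(n,x,y,w,h,s):
    p=np.load(f"pics/{n}0.npz")["p"][y:y+h,x:x+w,::-1]
    p=cv2.convertScaleAbs(p,alpha=1.6,beta=10)
    o=cv2.resize(p,(w*s,h*s),interpolation=cv2.INTER_CUBIC)
    for i in range(0,w,10):
        cv2.line(o,(i*s,0),(i*s,6),(255,0,255),1); cv2.putText(o,str(x+i),(i*s,18),0,.4,(255,0,255),1)
    for j in range(0,h,10):
        cv2.line(o,(0,j*s),(6,j*s),(255,0,255),1); cv2.putText(o,str(y+j),(8,j*s+4),0,.4,(255,0,255),1)
    return o
a=crop("top",160,160,80,60,5);b=crop("top",275,160,80,60,5);c=crop("side",190,215,80,60,5);d=crop("side",240,130,80,60,5)
cv2.imwrite("pics/cr.png",np.vstack([np.hstack([a,b]),np.hstack([c,d])]))
E
```

```text
(no output)
```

View pics/cr.png

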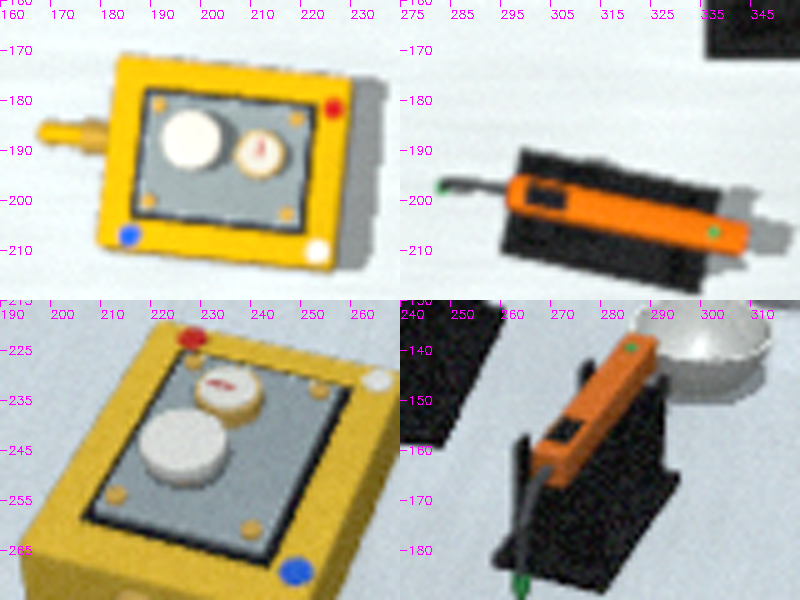

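The crops show the box seam corners clearly in both views: near the blue, white and red dots, (134,215), (301,230) and (314,104) in the top-left panel. The handle's top-face corners and the green tip are clear too. I'll fit both poses from the two views.

```bash
cat > h.py <<'E'
import numpy as np,cv2
from scipy.optimize import least_squares
from scipy.spatial.transform import Rotation as R
from rig import r
def proj(n,P):
    c=r.camera_info(n);T=np.linalg.inv(c["world_from_camera"])
    K=np.array([[c["fx"],0,c["cx"]],[0,c["fy"],c["cy"]],[0,0,1.]])
    return cv2.projectPoints(np.asarray(P,float),cv2.Rodrigues(T[:3,:3])[0],T[:3,3],K,np.array(c["D"]))[0][:,0]
def fit(L,obs,x0):   # L local pts, obs {cam: pixels (nan=skip)}; x=[x,y,z,yaw]
    f=lambda x:np.concatenate([(proj(n,L@R.from_euler('z',x[3]).as_matrix().T+x[:3])-o).ravel() for n,o in obs.items()])
    g=lambda x:np.nan_to_num(f(x))
    s=least_squares(g,x0,loss='soft_l1');return s.x,g(s.x).reshape(-1,2)
E
python3 - <<'E'
from h import *
def px(l,ox,oy,bx,by): l=np.array(l,float);return (l-[bx,by]+.5)/5-.5+[ox,oy]
n=np.nan
L=np.array([[-45,60,52],[-45,-60,52],[45,-60,52],[45,60,52],[-60,60,50],[-58,-73,50],[45,-74,50]])/1e3
t=px([[134,215],[301,230],[314,104],[146,90],[130,236],[316,250],[333,108]],160,160,0,0)
s=px([[270,562],[350,390],[184,355],[86,518],[296,571],[377,380],[192,338]],190,215,0,300)
for o in ({"top":t,"side":s},):
    x,e=fit(L,o,[.5,.1,0,0]);print("box",x.round(4),e.round(1).tolist())
L=np.array([[85,12,13],[85,-12,13],[-85,12,13],[-85,-12,13],[125,0,-72]])/1e3
t=px([[508,210],[513,173],[745,252],[750,220],[441,187]],275,160,400,0)
s=px([[568,472],[533,459],[656,347],[613,333],[520,597]],240,130,400,300)
x,e=fit(L,{"top":t,"side":s},[.4,-.2,.093,1.5]);print("snif",x.round(4),e.round(1).tolist())
E
```

```text
box [ 0.5019  0.1485 -0.0015 -0.0675] [[-0.3, 0.0], [0.0, 0.2], [-0.1, 0.3], [-0.0, -0.1], [0.1, 0.1], [0.4, 0.2], [0.1, -0.1], [-0.5, -0.0], [-0.7, -0.1], [-0.4, -0.4], [0.1, -0.2], [0.5, 0.3], [0.3, 0.2], [0.0, 0.2]]
snif [ 0.4717 -0.2583  0.0834  1.4121] [[-0.5, -0.6], [-0.3, -0.0], [0.2, -0.1], [0.4, -0.5], [0.3, 0.6], [-0.3, -1.2], [-0.6, -0.2], [-0.0, -0.5], [1.9, 1.0], [0.5, 2.4]]
```

```bash
python3 - <<'E'
from h import *
def px(l,ox,oy,bx,by): l=np.array(l,float);return (l-[bx,by]+.5)/5-.5+[ox,oy]
L=np.array([[85,12,13],[85,-12,13],[-85,12,13],[-85,-12,13],[125,0,-72]])/1e3
n=np.nan
t=px([[508,210],[513,173],[745,252],[750,220],[441,187]],275,160,400,0)
s=px([[568,472],[533,459],[656,347],[n,n],[n,n]],240,130,400,300)
x,e=fit(L,{"top":t,"side":s},[.4,-.2,.093,1.5]);print("snif",x.round(4),e.round(1).tolist())
for z in(.083,.088,.093):
  f=lambda q:np.nan_to_num(np.concatenate([(proj(c,L@R.from_euler('z',q[2]).as_matrix().T+[q[0],q[1],z])-o).ravel() for c,o in(("top",t),("side",s))]))
  q=least_squares(f,[.47,-.26,1.41],loss='soft_l1');print(z,q.x.round(4),q.cost,f(q.x).round(1).tolist())
for cam in("top","side"):
  D=np.load(f"pics/{cam}0.npz");p=D["p"].astype(int);d=D["d"];c=r.camera_info(cam)
  m=(p[...,0]>110)&(p[...,0]>1.7*p[...,1])&(p[...,2]<.4*p[...,0])&(d>0)
  v,u=np.nonzero(m);K=np.array([[c["fx"],0,c["cx"]],[0,c["fy"],c["cy"]],[0,0,1.]])
  xy=cv2.undistortPoints(np.c_[u,v].astype(float),K,np.array(c["D"]))[:,0]
  P=np.c_[xy,np.ones(len(u))]*d[v,u][:,None];W=P@c["world_from_camera"][:3,:3].T+c["world_from_camera"][:3,3]
  k=(abs(W[:,0]-.47)<.08)&(abs(W[:,1]+.26)<.13)&(W[:,2]>.03);W=W[k]
  tp=W[W[:,2]>np.median(W[:,2])-.012] if cam=="top" else W
  q=np.polyfit(W[:,1],W[:,0],1);print(cam,len(W),W.mean(0).round(4),"zpct",np.percentile(W[:,2],[5,25,50,75,95]).round(4),"yr",W[:,1].min().round(3),W[:,1].max().round(3),"yaw",np.pi/2-np.arctan(q[0]))
E
```

```text
snif [ 0.4711 -0.2586  0.0809  1.4099] [[-0.5, -0.5], [-0.3, 0.2], [0.2, 0.2], [0.3, -0.2], [0.3, 0.8], [-0.1, -0.6], [-0.4, 0.4], [0.2, 0.1], [0.0, 0.0], [0.0, 0.0]]
0.083 [ 0.4709 -0.2579  1.41  ] 1.3264421167032614 [-0.7, -0.5, -0.4, 0.2, 0.1, 0.2, 0.2, -0.2, 0.2, 0.8, -0.1, -1.0, -0.4, -0.0, 0.2, -0.3, 0.0, 0.0, 0.0, 0.0]
0.088 [ 0.4705 -0.2564  1.4106] 3.772893374476383 [-0.9, -0.5, -0.7, 0.1, -0.1, 0.2, 0.1, -0.2, -0.1, 0.8, -0.0, -2.2, -0.3, -1.2, 0.3, -1.4, 0.0, 0.0, 0.0, 0.0]
0.093 [ 0.4702 -0.2555  1.4107] 7.275150536738382 [-1.1, -0.5, -0.8, 0.1, -0.0, 0.2, 0.1, -0.2, -0.3, 0.7, 0.1, -3.4, -0.3, -2.4, 0.5, -2.6, 0.0, 0.0, 0.0, 0.0]
top 251 [ 0.4674 -0.2642  0.1054] zpct [0.0991 0.1026 0.1052 0.1081 0.1124] yr -0.339 -0.173 yaw 1.4076590724894575
side 109 [ 0.4681 -0.2555  0.1052] zpct [0.1035 0.1045 0.1053 0.1058 0.1071] yr -0.331 -0.171 yaw 1.3894262438198905
```

Call:
jog_arm --plan '[{"az":-0.1,"gripper":1},{"az":-0.1},{"az":-0.1},{"az":-0.1},{"az":-0.1},{"az":-0.1},{"az":-0.1},{"az":-0.1},{"az":-0.1},{"az":-0.105}]'

```text
$.plan[0]: bad value
```

```bash
cat >> h.py <<'E'
def to(P,yaw=None):  # tool-frame shift to world point P and yaw error
    s=r.read_state();M=R.from_euler('xyz',s["tool_rot"]).as_matrix()
    print("t",round(s["time"],2),"at",np.round(s["ee_pos"],4),"rot",np.round(s["tool_rot"],4),"shift",(M.T@(np.array(P)-s["ee_pos"])).round(4),"F",np.round(s["contact_force"],1),"w",s["grip_width"],"g",s["grasp_force"])
    if yaw is not None: print("az",round(-(yaw-s["tool_rot"][2]),4))
E
python3 - <<'E'
from h import *
to([.470,-.2555,.19],1.41)
E
```

```text
t 0.1 at [ 0.2458 -0.5739  0.1957] rot [-3.1399e+00  1.0000e-04  4.0480e-01] shift [ 0.3315 -0.2044  0.006 ] F [-0.3 -0.8  0.1] w 0.08542106651830955 g 0.0
az -1.0052
```

Call:
jog_arm --plan '[{"dx":0,"dy":0,"dz":0,"ax":0,"ay":0,"az":-0.1,"gripper":1.0},{"dx":0,"dy":0,"dz":0,"ax":0,"ay":0,"az":-0.1,"gripper":1.0},{"dx":0,"dy":0,"dz":0,"ax":0,"ay":0,"az":-0.1,"gripper":1.0},{"dx":0,"dy":0,"dz":0,"ax":0,"ay":0,"az":-0.1,"gripper":1.0},{"dx":0,"dy":0,"dz":0,"ax":0,"ay":0,"az":-0.1,"gripper":1.0},{"dx":0,"dy":0,"dz":0,"ax":0,"ay":0,"az":-0.1,"gripper":1.0},{"dx":0,"dy":0,"dz":0,"ax":0,"ay":0,"az":-0.1,"gripper":1.0},{"dx":0,"dy":0,"dz":0,"ax":0,"ay":0,"az":-0.1,"gripper":1.0},{"dx":0,"dy":0,"dz":0,"ax":0,"ay":0,"az":-0.1,"gripper":1.0},{"dx":0,"dy":0,"dz":0,"ax":0,"ay":0,"az":-0.105,"gripper":1.0}]'

```text
time: 0.93
ee_pos: [0.2459, -0.5742, 0.1959]
tool_rot: [-3.141, -0.001, 1.415]
contact_force: [-0.1, 0.2, -0.4]
grip_width: 0.0855
grasp_force: 0.0
```

```bash
python3 - <<'E'
from h import *
to([.470,-.2555,.19],1.41)
E
```

```text
t 0.93 at [ 0.2459 -0.5742  0.1959] rot [-3.1409e+00 -7.0000e-04  1.4147e+00] shift [0.3497 0.1719 0.006 ] F [-0.1  0.2 -0.4] w 0.0855097757418909 g 0.0
az 0.0047
```

Call:
jog_arm --plan '[{"dx":0.035,"dy":0.0172,"dz":0,"ax":0,"ay":0,"az":0,"gripper":1.0},{"dx":0.035,"dy":0.0172,"dz":0,"ax":0,"ay":0,"az":0,"gripper":1.0},{"dx":0.035,"dy":0.0172,"dz":0,"ax":0,"ay":0,"az":0,"gripper":1.0},{"dx":0.035,"dy":0.0172,"dz":0,"ax":0,"ay":0,"az":0,"gripper":1.0},{"dx":0.035,"dy":0.0172,"dz":0,"ax":0,"ay":0,"az":0,"gripper":1.0},{"dx":0.035,"dy":0.0172,"dz":0,"ax":0,"ay":0,"az":0,"gripper":1.0},{"dx":0.035,"dy":0.0172,"dz":0,"ax":0,"ay":0,"az":0,"gripper":1.0},{"dx":0.035,"dy":0.0172,"dz":0,"ax":0,"ay":0,"az":0,"gripper":1.0},{"dx":0.035,"dy":0.0172,"dz":0,"ax":0,"ay":0,"az":0,"gripper":1.0},{"dx":0.035,"dy":0.0172,"dz":0.006,"ax":0,"ay":0,"az":0.004,"gripper":1.0}]'

```text
time: 1.77
ee_pos: [0.4733, -0.2552, 0.191]
tool_rot: [3.14, 0.001, 1.406]
contact_force: [0.6, -1.0, 0.1]
grip_width: 0.0854
grasp_force: 0.0
```

```bash
python3 - <<'E'
from h import *
p,d=r.get_image("side")
to([.470,-.2555,.0925-r.tcp_to_grasp],1.41)
p2,_=r.get_image("top")
L=np.array([[85,12,13],[85,-12,13],[-85,-12,13],[-85,12,13],[-85,12,-13],[85,12,-13],[85,-12,-13],[125,0,-72]])/1e3
W=L@R.from_euler('z',1.41).as_matrix().T+[.470,-.2555,.0925]
o=[]
for n,q,x,y in(("side",p,230,100),("top",p2,270,150)):
    a=cv2.resize(cv2.convertScaleAbs(q[y:y+90,x:x+80,::-1],alpha=1.6,beta=10),(400,450),interpolation=cv2.INTER_CUBIC)
    for u in proj(n,W): cv2.circle(a,tuple(int(round(k)) for k in ((u-[x,y]+.5)*5-.5)),2,(255,0,255),-1)
    o.append(a)
cv2.imwrite("pics/ov.png",np.hstack(o))
E
```

```text
t 1.82 at [ 0.4795 -0.2444  0.1903] rot [ 3.1364 -0.0081  1.4187] shift [-0.0133 -0.0083  0.1164] F [5.4 5.9 0.4] w 0.0851355010876286 g 0.0
az 0.0087
```

View pics/ov.png

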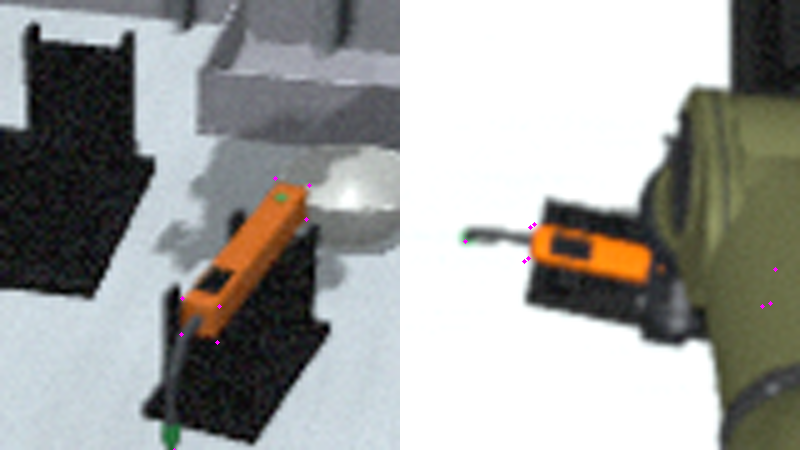

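The overlay shows the handle model within about 1 px (3 mm) in both views, with the near end at (200,310) in the side crop and (532,240) in the top one. The pose is good enough to grasp. I'll descend part-way and settle.

Call:
jog_arm --plan '[{"dx":0,"dy":0,"dz":0,"ax":0,"ay":0,"az":0,"gripper":1.0},{"dx":0,"dy":0,"dz":0,"ax":0,"ay":0,"az":0,"gripper":1.0},{"dx":0,"dy":0,"dz":0.01,"ax":0,"ay":0,"az":0,"gripper":1.0},{"dx":0,"dy":0,"dz":0.01,"ax":0,"ay":0,"az":0,"gripper":1.0},{"dx":0,"dy":0,"dz":0.01,"ax":0,"ay":0,"az":0,"gripper":1.0},{"dx":0,"dy":0,"dz":0,"ax":0,"ay":0,"az":0,"gripper":1.0},{"dx":0,"dy":0,"dz":0,"ax":0,"ay":0,"az":0,"gripper":1.0},{"dx":0,"dy":0,"dz":0,"ax":0,"ay":0,"az":0,"gripper":1.0}]'

```text
time: 2.53
ee_pos: [0.472, -0.2567, 0.1602]
tool_rot: [-3.141, -0.0, 1.405]
contact_force: [1.1, -0.3, -0.4]
grip_width: 0.0856
grasp_force: 0.0
```

```bash
python3 - <<'E'
from h import *
to([.470,-.257,.0925-r.tcp_to_grasp],1.41)
E
```

```text
t 2.53 at [ 0.472  -0.2567  0.1602] rot [-3.1414e+00 -1.0000e-04  1.4055e+00] shift [-0.0006 -0.0019  0.0864] F [ 1.1 -0.3 -0.4] w 0.08562216237784115 g 0.0
az -0.0045
```

Call:
jog_arm --plan '[{"dx":0,"dy":-0.001,"dz":0.011,"ax":0,"ay":0,"az":-0.004,"gripper":1.0},{"dx":0,"dy":0,"dz":0.015,"ax":0,"ay":0,"az":0,"gripper":1.0},{"dx":0,"dy":0,"dz":0.015,"ax":0,"ay":0,"az":0,"gripper":1.0},{"dx":0,"dy":0,"dz":0.015,"ax":0,"ay":0,"az":0,"gripper":1.0},{"dx":0,"dy":0,"dz":0.015,"ax":0,"ay":0,"az":0,"gripper":1.0},{"dx":0,"dy":0,"dz":0.01,"ax":0,"ay":0,"az":0,"gripper":1.0},{"dx":0,"dy":0,"dz":0.005,"ax":0,"ay":0,"az":0,"gripper":1.0},{"dx":0,"dy":0,"dz":0,"ax":0,"ay":0,"az":0,"gripper":1.0},{"dx":0,"dy":0,"dz":0,"ax":0,"ay":0,"az":0,"gripper":1.0}]'

```text
time: 3.28
ee_pos: [0.4715, -0.2565, 0.0748]
tool_rot: [3.141, 0.0, 1.41]
contact_force: [-0.4, -0.7, -0.7]
grip_width: 0.0852
grasp_force: 0.0
```

Call:
jog_arm --plan '[{"dx":0,"dy":0,"dz":0,"ax":0,"ay":0,"az":0,"gripper":0.4},{"dx":0,"dy":0,"dz":0,"ax":0,"ay":0,"az":0,"gripper":0.35},{"dx":0,"dy":0,"dz":0,"ax":0,"ay":0,"az":0,"gripper":0.3},{"dx":0,"dy":0,"dz":0,"ax":0,"ay":0,"az":0,"gripper":0.2},{"dx":0,"dy":0,"dz":0,"ax":0,"ay":0,"az":0,"gripper":0.1},{"dx":0,"dy":0,"dz":0,"ax":0,"ay":0,"az":0,"gripper":0.0},{"dx":0,"dy":0,"dz":0,"ax":0,"ay":0,"az":0,"gripper":0.0},{"dx":0,"dy":0,"dz":0,"ax":0,"ay":0,"az":0,"gripper":0.0}]' --grip_force 40

```text
time: 3.95
ee_pos: [0.4711, -0.2564, 0.0744]
tool_rot: [3.142, 0.0, 1.41]
contact_force: [0.8, -0.2, 0.0]
grip_width: -0.0003
grasp_force: 0.0
```

```bash
python3 - <<'E'
from h import *
to([.470,-.257,.0925-r.tcp_to_grasp],1.41)
E
```

```text
t 3.95 at [ 0.4711 -0.2564  0.0744] rot [3.1415e+00 1.0000e-04 1.4098e+00] shift [-0.0007 -0.001   0.0006] F [ 0.8 -0.2  0. ] w -0.00032606103086486806 g 0.0
az -0.0002
```

```bash
python3 - <<'E'
from h import *
o=[]
for n,x,y in(("side",230,80),("top",270,150)):
    q,_=r.get_image(n)
    o.append(cv2.resize(cv2.convertScaleAbs(q[y:y+110,x:x+80,::-1],alpha=1.6,beta=10),(400,550),interpolation=cv2.INTER_CUBIC))
cv2.imwrite("pics/g1.png",np.hstack(o))
E
```

```text
(no output)
```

View pics/g1.png

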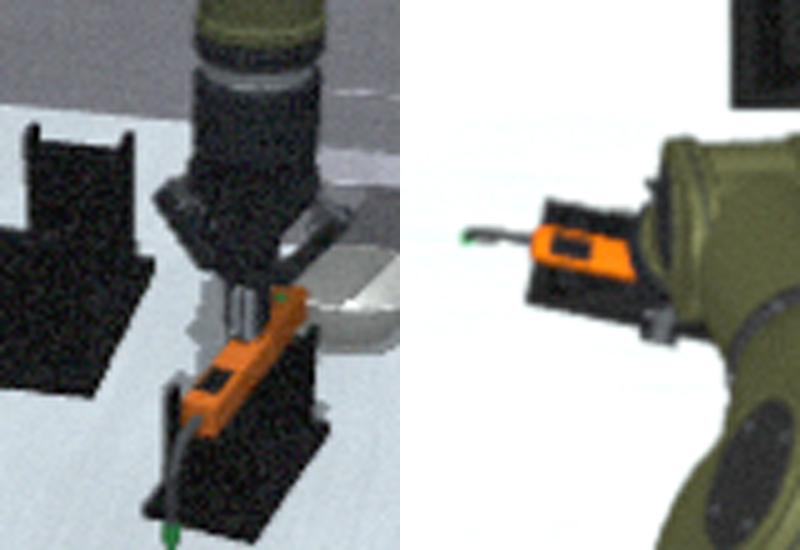

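The side view shows the shut fingers at about (245,320), apparently above or behind the handle, which has not moved. I'll check where the TCP projects and what the depth says.

```bash
python3 - <<'E'
from h import *
s=r.read_state();e=np.array(s["ee_pos"])
for dz in(0,.0187,.03,.05): print(dz,((proj("side",[e+[0,0,dz]])[0]-[230,80])*5).round(0))
p,d=r.get_image("side");c=r.camera_info("side");K=np.array([[c["fx"],0,c["cx"]],[0,c["fy"],c["cy"]],[0,0,1.]])
for u in((240,300),(250,300),(250,320),(244,330),(258,330),(235,360),(240,375),(250,350),(290,300),(192,412),(205,418),(170,540),(150,100)):
    x=np.array(u)/5+[230,80];i=np.round(x-.4).astype(int);z=d[i[1],i[0]];q=cv2.undistortPoints(x[None],K,np.array(c["D"]))[0,0]
    print(u,p[i[1],i[0]],(c["world_from_camera"]@[q[0]*z,q[1]*z,z,1])[:3].round(4))
# table flatness check
for u in((20,180),(250,180),(200,300)):
    z=d[u[1],u[0]];q=cv2.undistortPoints(np.array([u],float),K,np.array(c["D"]))[0,0];print(u,(c["world_from_camera"]@[q[0]*z,q[1]*z,z,1])[:3].round(4))
E
```

```text
0 [243. 377.]
0.0187 [244. 352.]
0.03 [245. 337.]
0.05 [246. 309.]
(240, 300) [39 40 42] [ 0.4733 -0.2451  0.1367]
(250, 300) [54 57 59] [ 0.4674 -0.248   0.1359]
(250, 320) [47 50 54] [ 0.4672 -0.2497  0.1208]
(244, 330) [43 48 51] [ 0.4699 -0.2447  0.116 ]
(258, 330) [28 28 30] [ 0.4613 -0.247   0.1158]
(235, 360) [127  63  18] [ 0.4708 -0.2215  0.107 ]
(240, 375) [82 39 13] [ 0.4666 -0.2182  0.0986]
(250, 350) [125  64  19] [ 0.4649 -0.2415  0.1039]
(290, 300) [78 39 14] [ 0.4511 -0.3098  0.1059]
(192, 412) [87 41 10] [ 0.4872 -0.1713  0.0965]
(205, 418) [87 44 13] [ 0.4788 -0.1703  0.0939]
(170, 540) [22 64 29] [ 0.4902 -0.1274  0.0299]
(150, 100) [68 70 75] [ 0.725  -1.0511 -0.0703]
(20, 180) [ 1.2924e+00 -1.7300e-02  1.1000e-03]
(250, 180) [ 0.5544 -0.1994  0.0011]
(200, 300) [ 0.5429  0.2836 -0.0022]
```

Call:
jog_arm --plan '[{"dx":0,"dy":0,"dz":-0.005,"ax":0,"ay":0,"az":0,"gripper":0.0},{"dx":0,"dy":0,"dz":-0.01,"ax":0,"ay":0,"az":0,"gripper":0.0},{"dx":0,"dy":0,"dz":-0.015,"ax":0,"ay":0,"az":0,"gripper":0.0},{"dx":0,"dy":0,"dz":-0.015,"ax":0,"ay":0,"az":0,"gripper":0.0},{"dx":0,"dy":0,"dz":-0.01,"ax":0,"ay":0,"az":0,"gripper":0.0},{"dx":0,"dy":0,"dz":-0.005,"ax":0,"ay":0,"az":0,"gripper":0.0},{"dx":0,"dy":0,"dz":0,"ax":0,"ay":0,"az":0,"gripper":0.0},{"dx":0,"dy":0,"dz":0,"ax":0,"ay":0,"az":0,"gripper":0.0}]'

```text
time: 4.77
ee_pos: [0.471, -0.2566, 0.1345]
tool_rot: [3.141, 0.0, 1.41]
contact_force: [0.0, 0.5, -0.4]
grip_width: -0.0001
grasp_force: 0.0
```

```bash
python3 - <<'E'
from h import *
q,_=r.get_image("side");e=np.array(r.read_state()["ee_pos"]);print(e)
a=cv2.resize(cv2.convertScaleAbs(q[80:190,230:310,::-1],alpha=1.8,beta=15),(560,770),interpolation=cv2.INTER_CUBIC)[:560]
for dz in(0,.02,.04): cv2.circle(a,tuple(int(v) for v in (proj("side",[e+[0,0,dz]])[0]-[230,80]+.5)*7),2,(255,0,255),-1)
cv2.imwrite("pics/g2.png",a)
E
```

```text
[ 0.47063274 -0.25638439  0.13404373]
```

View pics/g2.png

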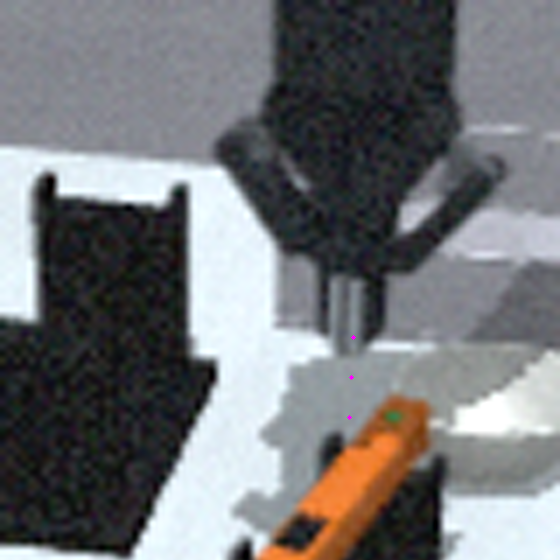

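The side view shows the shut fingertips at about (350,352), while the reported TCP projects to (349,417). The fingertips are therefore some 33 mm above the reported TCP, while laterally it fits. I'll quantify this with depth.

```bash
python3 - <<'E'
from h import *
p,d=r.get_image("side");c=r.camera_info("side");K=np.array([[c["fx"],0,c["cx"]],[0,c["fy"],c["cy"]],[0,0,1.]])
print(r.read_state()["ee_pos"])
for x in(277,279,281,283):
  for y in range(120,134,1):
    z=d[y,x];q=cv2.undistortPoints(np.array([[x,y]],float),K,np.array(c["D"]))[0,0];w=(c["world_from_camera"]@[q[0]*z,q[1]*z,z,1])[:3]
    if abs(w[1]+.256)<.05: print(x,y,w.round(4))
E
```

```text
[ 0.47049114 -0.25630011  0.13380753]
277 120 [ 0.4784 -0.2429  0.2049]
277 121 [ 0.4788 -0.2453  0.2005]
277 122 [ 0.4783 -0.2435  0.1981]
277 123 [ 0.4783 -0.2441  0.1945]
277 124 [ 0.4786 -0.2464  0.1901]
277 125 [ 0.4784 -0.2458  0.1871]
277 126 [ 0.4788 -0.2487  0.1824]
277 127 [ 0.478  -0.245   0.1808]
277 128 [ 0.4778 -0.2446  0.1777]
277 129 [ 0.4783 -0.2479  0.1727]
277 130 [ 0.4783 -0.2482  0.1691]
279 120 [ 0.4726 -0.2445  0.2048]
279 121 [ 0.4722 -0.2433  0.2021]
279 122 [ 0.4728 -0.247   0.1971]
279 123 [ 0.4719 -0.2426  0.1959]
279 124 [ 0.4722 -0.2455  0.1912]
279 125 [ 0.4724 -0.2469  0.1873]
279 126 [ 0.4717 -0.2439  0.1854]
279 127 [ 0.4713 -0.2421  0.183 ]
279 128 [ 0.4715 -0.2442  0.1786]
279 129 [ 0.4706 -0.2398  0.1774]
279 130 [ 0.4708 -0.2418  0.1731]
281 120 [ 0.4664 -0.2442  0.2056]
281 121 [ 0.4665 -0.2459  0.2016]
281 122 [ 0.4666 -0.2472  0.1977]
281 123 [ 0.4667 -0.2482  0.1939]
281 124 [ 0.4663 -0.2469  0.1912]
281 125 [ 0.4667 -0.2497  0.1866]
281 126 [ 0.4664 -0.2488  0.1837]
281 127 [ 0.4657 -0.2455  0.182 ]
281 128 [ 0.4665 -0.2513  0.1758]
281 129 [ 0.4658 -0.2481  0.174 ]
281 130 [ 0.4663 -0.2518  0.1688]
283 120 [ 0.46   -0.2422  0.2072]
283 121 [ 0.4608 -0.2481  0.2012]
283 122 [ 0.4602 -0.2456  0.1991]
283 123 [ 0.4601 -0.2455  0.1959]
283 124 [ 0.46   -0.2462  0.1922]
283 125 [ 0.4601 -0.2474  0.1884]
283 126 [ 0.4592 -0.2429  0.1873]
283 127 [ 0.4595 -0.2454  0.1827]
283 128 [ 0.4594 -0.2459  0.1792]
```

Call:
jog_arm --plan '[{"dx":0,"dy":0,"dz":0,"ax":0,"ay":0,"az":0,"gripper":1.0},{"dx":0,"dy":0,"dz":0,"ax":0,"ay":0,"az":0,"gripper":1.0},{"dx":0,"dy":0,"dz":0,"ax":0,"ay":0,"az":0,"gripper":1.0},{"dx":0,"dy":0,"dz":0,"ax":0,"ay":0,"az":0,"gripper":1.0},{"dx":0,"dy":0,"dz":0.01,"ax":0,"ay":0,"az":0,"gripper":1.0},{"dx":0,"dy":0,"dz":0.01,"ax":0,"ay":0,"az":0,"gripper":1.0},{"dx":0,"dy":0,"dz":0.01,"ax":0,"ay":0,"az":0,"gripper":1.0},{"dx":0,"dy":0,"dz":0.01,"ax":0,"ay":0,"az":0,"gripper":1.0},{"dx":0,"dy":0,"dz":0.01,"ax":0,"ay":0,"az":0,"gripper":1.0},{"dx":0,"dy":0,"dz":0.01,"ax":0,"ay":0,"az":0,"gripper":1.0}]'

```text
time: 5.7
ee_pos: [0.4707, -0.2563, 0.073]
tool_rot: [-3.141, -0.0, 1.41]
contact_force: [0.5, -0.1, -0.4]
grip_width: 0.0855
grasp_force: 0.0
```

Call:
jog_arm --plan '[{"dx":0,"dy":0,"dz":0.006,"ax":0,"ay":0,"az":0,"gripper":1.0},{"dx":0,"dy":0,"dz":0.006,"ax":0,"ay":0,"az":0,"gripper":1.0},{"dx":0,"dy":0,"dz":0.006,"ax":0,"ay":0,"az":0,"gripper":1.0},{"dx":0,"dy":0,"dz":0.006,"ax":0,"ay":0,"az":0,"gripper":1.0},{"dx":0,"dy":0,"dz":0.006,"ax":0,"ay":0,"az":0,"gripper":1.0},{"dx":0,"dy":0,"dz":0.004,"ax":0,"ay":0,"az":0,"gripper":1.0},{"dx":0,"dy":0,"dz":0,"ax":0,"ay":0,"az":0,"gripper":1.0},{"dx":0,"dy":0,"dz":0,"ax":0,"ay":0,"az":0,"gripper":1.0}]'

```text
time: 6.37
ee_pos: [0.471, -0.2564, 0.0403]
tool_rot: [-3.141, 0.0, 1.41]
contact_force: [-0.4, -0.7, -0.2]
grip_width: 0.0853
grasp_force: 0.0
```

Call:
jog_arm --plan '[{"dx":0,"dy":0,"dz":0,"ax":0,"ay":0,"az":0,"gripper":0.45},{"dx":0,"dy":0,"dz":0,"ax":0,"ay":0,"az":0,"gripper":0.4},{"dx":0,"dy":0,"dz":0,"ax":0,"ay":0,"az":0,"gripper":0.35},{"dx":0,"dy":0,"dz":0,"ax":0,"ay":0,"az":0,"gripper":0.3},{"dx":0,"dy":0,"dz":0,"ax":0,"ay":0,"az":0,"gripper":0.2},{"dx":0,"dy":0,"dz":0,"ax":0,"ay":0,"az":0,"gripper":0.0},{"dx":0,"dy":0,"dz":0,"ax":0,"ay":0,"az":0,"gripper":0.0},{"dx":0,"dy":0,"dz":0,"ax":0,"ay":0,"az":0,"gripper":0.0}]' --grip_force 50

```text
time: 7.03
ee_pos: [0.4712, -0.2566, 0.0407]
tool_rot: [3.141, 0.0, 1.41]
contact_force: [-0.1, -0.2, 3.4]
grip_width: 0.0232
grasp_force: 50.3
```

```bash
python3 - <<'E'
from h import *
o=[]
for n,x,y in(("side",230,80),("top",270,150)):
    q,_=r.get_image(n)
    o.append(cv2.resize(cv2.convertScaleAbs(q[y:y+110,x:x+80,::-1],alpha=1.6,beta=10),(400,550),interpolation=cv2.INTER_CUBIC))
cv2.imwrite("pics/g3.png",np.hstack(o))
to([.470,-.257,.038],1.41)
E
```

```text
t 7.13 at [ 0.4713 -0.2565  0.0407] rot [3.1410e+00 3.0000e-04 1.4098e+00] shift [-0.0007 -0.0012  0.0027] F [-0.7 -0.1  6. ] w 0.02319072466510584 g 50.41968047618866
az -0.0002
```

View pics/g3.png

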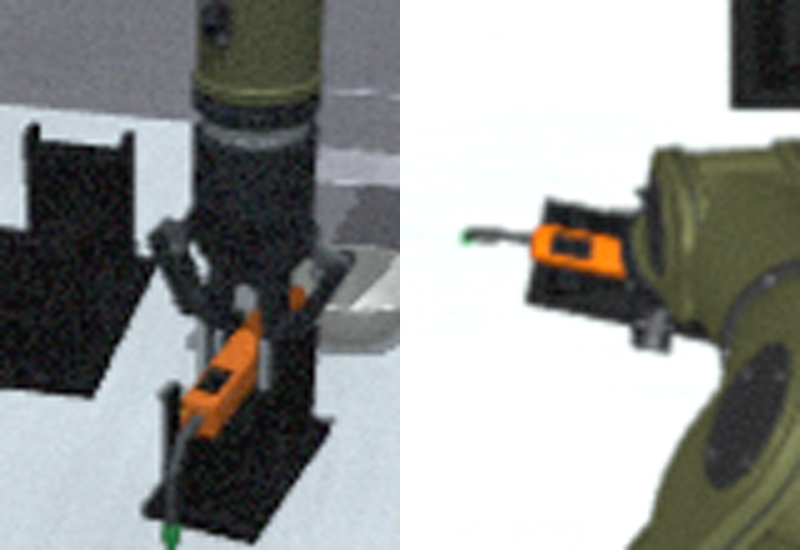

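The grip holds: the fingers flank the handle at (235,350) in the side crop, width 23 mm, 50 N. Now I'll lift.

Call:
jog_arm --plan '[{"dx":0,"dy":0,"dz":-0.004,"ax":0,"ay":0,"az":0,"gripper":0.0},{"dx":0,"dy":0,"dz":-0.008,"ax":0,"ay":0,"az":0,"gripper":0.0},{"dx":0,"dy":0,"dz":-0.012,"ax":0,"ay":0,"az":0,"gripper":0.0},{"dx":0,"dy":0,"dz":-0.014,"ax":0,"ay":0,"az":0,"gripper":0.0},{"dx":0,"dy":0,"dz":-0.016,"ax":0,"ay":0,"az":0,"gripper":0.0},{"dx":0,"dy":0,"dz":-0.016,"ax":0,"ay":0,"az":0,"gripper":0.0},{"dx":0,"dy":0,"dz":-0.016,"ax":0,"ay":0,"az":0,"gripper":0.0},{"dx":0,"dy":0,"dz":-0.014,"ax":0,"ay":0,"az":0,"gripper":0.0},{"dx":0,"dy":0,"dz":-0.01,"ax":0,"ay":0,"az":0,"gripper":0.0},{"dx":0,"dy":0,"dz":-0.005,"ax":0,"ay":0,"az":0,"gripper":0.0}]'

```text
time: 7.97
ee_pos: [0.4715, -0.2566, 0.1568]
tool_rot: [3.14, 0.0, 1.41]
contact_force: [0.9, 0.2, -2.2]
grip_width: 0.0234
grasp_force: 49.7
```

Call:
jog_arm --plan '[{"dx":0.01,"dy":-0.0025,"dz":0,"ax":0,"ay":0,"az":0,"gripper":0.0},{"dx":0.016,"dy":-0.004,"dz":0,"ax":0,"ay":0,"az":0,"gripper":0.0},{"dx":0.02,"dy":-0.005,"dz":0,"ax":0,"ay":0,"az":0,"gripper":0.0},{"dx":0.02,"dy":-0.005,"dz":0,"ax":0,"ay":0,"az":0,"gripper":0.0},{"dx":0.02,"dy":-0.005,"dz":0,"ax":0,"ay":0,"az":0,"gripper":0.0},{"dx":0.02,"dy":-0.005,"dz":0,"ax":0,"ay":0,"az":0,"gripper":0.0},{"dx":0.02,"dy":-0.005,"dz":0,"ax":0,"ay":0,"az":0,"gripper":0.0},{"dx":0.02,"dy":-0.005,"dz":0,"ax":0,"ay":0,"az":0,"gripper":0.0},{"dx":0.02,"dy":-0.005,"dz":0,"ax":0,"ay":0,"az":0,"gripper":0.0},{"dx":0.02,"dy":-0.005,"dz":0,"ax":0,"ay":0,"az":0,"gripper":0.0}]'

```text
time: 8.8
ee_pos: [0.4537, -0.0635, 0.1547]
tool_rot: [-3.14, -0.0, 1.411]
contact_force: [0.5, 0.4, -2.1]
grip_width: 0.0235
grasp_force: 49.7
```

Call:
jog_arm --plan '[{"dx":0.02,"dy":-0.005,"dz":0,"ax":0,"ay":0,"az":0,"gripper":0.0},{"dx":0.02,"dy":-0.005,"dz":0,"ax":0,"ay":0,"az":0,"gripper":0.0},{"dx":0.02,"dy":-0.005,"dz":0,"ax":0,"ay":0,"az":0,"gripper":0.0},{"dx":0.02,"dy":-0.005,"dz":0,"ax":0,"ay":0,"az":0,"gripper":0.0},{"dx":0.02,"dy":-0.005,"dz":0,"ax":0,"ay":0,"az":0,"gripper":0.0},{"dx":0.02,"dy":-0.005,"dz":0,"ax":0,"ay":0,"az":0,"gripper":0.0},{"dx":0.016,"dy":-0.004,"dz":0,"ax":0,"ay":0,"az":0,"gripper":0.0},{"dx":0.01,"dy":-0.0025,"dz":0,"ax":0,"ay":0,"az":0,"gripper":0.0},{"dx":0,"dy":0,"dz":0,"ax":0,"ay":0,"az":0,"gripper":0.0},{"dx":0,"dy":0,"dz":0,"ax":0,"ay":0,"az":0,"gripper":0.0}]'

```text
time: 9.63
ee_pos: [0.4416, 0.0844, 0.155]
tool_rot: [-3.14, 0.001, 1.411]
contact_force: [0.5, 0.1, -2.7]
grip_width: 0.0237
grasp_force: 49.7
```

```bash
python3 - <<'E'
from h import *
to([.4712-.029,-.2566+.345,.0767+.03],1.41)
E
```

```text
t 9.63 at [0.4416 0.0844 0.155 ] rot [-3.1405e+00  1.1000e-03  1.4110e+00] shift [ 0.004  -0.      0.0483] F [ 0.5  0.1 -2.7] w 0.023655019264678983 g 49.67024266719818
az 0.001
```

Call:
jog_arm --plan '[{"dx":0.004,"dy":0,"dz":0.008,"ax":0,"ay":0,"az":0,"gripper":0.0},{"dx":0,"dy":0,"dz":0.01,"ax":0,"ay":0,"az":0,"gripper":0.0},{"dx":0,"dy":0,"dz":0.012,"ax":0,"ay":0,"az":0,"gripper":0.0},{"dx":0,"dy":0,"dz":0.012,"ax":0,"ay":0,"az":0,"gripper":0.0},{"dx":0,"dy":0,"dz":0.01,"ax":0,"ay":0,"az":0,"gripper":0.0},{"dx":0,"dy":0,"dz":0.008,"ax":0,"ay":0,"az":0,"gripper":0.0},{"dx":0,"dy":0,"dz":0.006,"ax":0,"ay":0,"az":0,"gripper":0.0},{"dx":0,"dy":0,"dz":0,"ax":0,"ay":0,"az":0,"gripper":0.0},{"dx":0,"dy":0,"dz":0,"ax":0,"ay":0,"az":0,"gripper":0.0}]'

```text
time: 10.38
ee_pos: [0.4429, 0.0882, 0.0892]
tool_rot: [-3.141, 0.0, 1.409]
contact_force: [-0.4, -0.0, -1.3]
grip_width: 0.0234
grasp_force: 49.7
```

```bash
cat > look.py <<'E'
import sys
from h import *
s=r.read_state();e=np.array(s["ee_pos"]);print(e.round(4),s["contact_force"])
tip=e-[.4712,-.2566,.0407]+[.4900,-.1336,.021];print("tip est",tip.round(4))
S=np.array([[.461,.2114,.052],[.453,.0917,.052],[.5428,.0856,.052]])
o=[]
for n,x,y in(("side",195,200),("top",165,150)):
    q,_=r.get_image(n)
    a=cv2.resize(cv2.convertScaleAbs(q[y:y+80,x:x+80,::-1],alpha=1.6,beta=10),(400,400),interpolation=cv2.INTER_CUBIC)
    for P,col in((S,(255,0,255)),([tip],(0,0,255))):
        for u in proj(n,P): cv2.circle(a,tuple(int(k) for k in (u-[x,y]+.5)*5),2,col,-1)
    o.append(a)
cv2.imwrite(sys.argv[1],np.hstack(o))
E
python3 look.py pics/l1.png
```

```text
[0.4429 0.0882 0.0892] [-0.39147888 -0.01051161 -1.31373572]
tip est [0.4617 0.2112 0.0695]
```

View pics/l1.png

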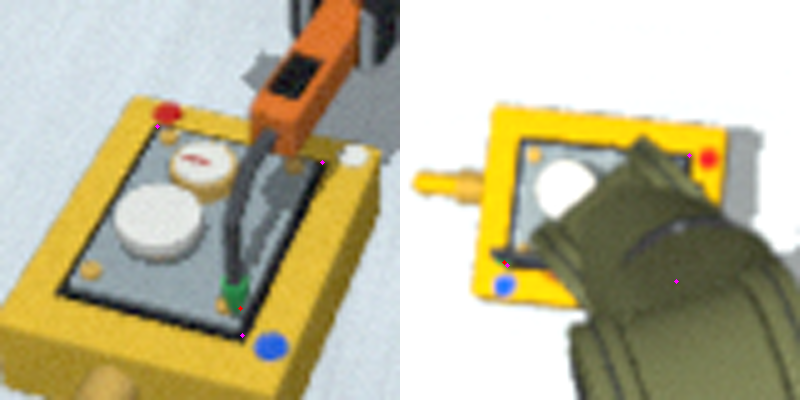

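The side view shows the green tip at (235,312), about 1 px left of the estimate, and the projected seam corners sit on the seam. A small correction and the final descent to about 5 mm above the seam follow.

Call:
jog_arm --plan '[{"dx":0,"dy":-0.001,"dz":0.003,"ax":0,"ay":0,"az":0,"gripper":0.0},{"dx":0,"dy":-0.001,"dz":0.003,"ax":0,"ay":0,"az":0,"gripper":0.0},{"dx":0,"dy":0,"dz":0.003,"ax":0,"ay":0,"az":0,"gripper":0.0},{"dx":0,"dy":0,"dz":0.0025,"ax":0,"ay":0,"az":0,"gripper":0.0},{"dx":0,"dy":0,"dz":0,"ax":0,"ay":0,"az":0,"gripper":0.0},{"dx":0,"dy":0,"dz":0,"ax":0,"ay":0,"az":0,"gripper":0.0},{"dx":0,"dy":0,"dz":0,"ax":0,"ay":0,"az":0,"gripper":0.0}]'

```text
time: 11.07
ee_pos: [0.4411, 0.0889, 0.0779]
tool_rot: [3.142, 0.0, 1.41]
contact_force: [-0.1, 0.1, -1.6]
grip_width: 0.0231
grasp_force: 49.7
```

```bash
python3 look.py pics/l2.png
```

```text
[0.4411 0.0889 0.0779] [-0.0658574   0.05124121 -1.60469955]
tip est [0.4599 0.2119 0.0582]
```

View pics/l2.png

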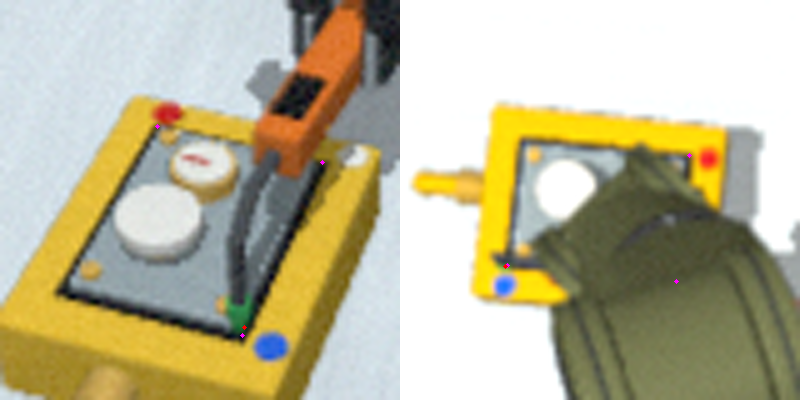

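The tip (240,330) sits just above the seam corner (243,337) by the blue dot, with no contact force. Tracing now.

Call:
jog_arm --plan '[{"dx":-0.0025,"dy":0.00024,"dz":0,"ax":0,"ay":0,"az":0,"gripper":0.0},{"dx":-0.0025,"dy":0.00024,"dz":0,"ax":0,"ay":0,"az":0,"gripper":0.0},{"dx":-0.0025,"dy":0.00024,"dz":0,"ax":0,"ay":0,"az":0,"gripper":0.0},{"dx":-0.0025,"dy":0.00024,"dz":0,"ax":0,"ay":0,"az":0,"gripper":0.0},{"dx":-0.0025,"dy":0.00024,"dz":0,"ax":0,"ay":0,"az":0,"gripper":0.0},{"dx":-0.0025,"dy":0.00024,"dz":0,"ax":0,"ay":0,"az":0,"gripper":0.0},{"dx":-0.0025,"dy":0.00024,"dz":0,"ax":0,"ay":0,"az":0,"gripper":0.0},{"dx":-0.0025,"dy":0.00024,"dz":0,"ax":0,"ay":0,"az":0,"gripper":0.0},{"dx":-0.0025,"dy":0.00024,"dz":0,"ax":0,"ay":0,"az":0,"gripper":0.0},{"dx":-0.0025,"dy":0.00024,"dz":0,"ax":0,"ay":0,"az":0,"gripper":0.0}]'

```text
time: 12.0
ee_pos: [0.4394, 0.0635, 0.0779]
tool_rot: [3.142, 0.0, 1.41]
contact_force: [-0.3, 0.5, -2.4]
grip_width: 0.0233
grasp_force: 49.7
```

Call:
jog_arm --plan '[{"dx":-0.0025,"dy":0.00024,"dz":0,"ax":0,"ay":0,"az":0,"gripper":0.0},{"dx":-0.0025,"dy":0.00024,"dz":0,"ax":0,"ay":0,"az":0,"gripper":0.0},{"dx":-0.0025,"dy":0.00024,"dz":0,"ax":0,"ay":0,"az":0,"gripper":0.0},{"dx":-0.0025,"dy":0.00024,"dz":0,"ax":0,"ay":0,"az":0,"gripper":0.0},{"dx":-0.0025,"dy":0.00024,"dz":0,"ax":0,"ay":0,"az":0,"gripper":0.0},{"dx":-0.0025,"dy":0.00024,"dz":0,"ax":0,"ay":0,"az":0,"gripper":0.0},{"dx":-0.0025,"dy":0.00024,"dz":0,"ax":0,"ay":0,"az":0,"gripper":0.0},{"dx":-0.0025,"dy":0.00024,"dz":0,"ax":0,"ay":0,"az":0,"gripper":0.0},{"dx":-0.0025,"dy":0.00024,"dz":0,"ax":0,"ay":0,"az":0,"gripper":0.0},{"dx":-0.0025,"dy":0.00024,"dz":0,"ax":0,"ay":0,"az":0,"gripper":0.0}]'

```text
time: 12.83
ee_pos: [0.4377, 0.0385, 0.0779]
tool_rot: [3.142, 0.0, 1.41]
contact_force: [0.1, 0.2, -1.4]
grip_width: 0.0233
grasp_force: 49.7
```

```bash
python3 - <<'E'
from h import *
to([.4411-.0080,.0889-.1197,.0779],1.41)
E
```

```text
t 12.83 at [0.4377 0.0385 0.0779] rot [3.1415e+00 1.0000e-04 1.4098e+00] shift [-0.0691  0.0065 -0.    ] F [ 0.1  0.2 -1.4] w 0.023256212364233433 g 49.669450521469116
az -0.0002
```

Tracking is exact; 28 more rows on this leg.

Call:
jog_arm --plan '[{"dx":-0.0025,"dy":0.00024,"dz":0,"ax":0,"ay":0,"az":0,"gripper":0.0},{"dx":-0.0025,"dy":0.00024,"dz":0,"ax":0,"ay":0,"az":0,"gripper":0.0},{"dx":-0.0025,"dy":0.00024,"dz":0,"ax":0,"ay":0,"az":0,"gripper":0.0},{"dx":-0.0025,"dy":0.00024,"dz":0,"ax":0,"ay":0,"az":0,"gripper":0.0},{"dx":-0.0025,"dy":0.00024,"dz":0,"ax":0,"ay":0,"az":0,"gripper":0.0},{"dx":-0.0025,"dy":0.00024,"dz":0,"ax":0,"ay":0,"az":0,"gripper":0.0},{"dx":-0.0025,"dy":0.00024,"dz":0,"ax":0,"ay":0,"az":0,"gripper":0.0},{"dx":-0.0025,"dy":0.00024,"dz":0,"ax":0,"ay":0,"az":0,"gripper":0.0},{"dx":-0.0025,"dy":0.00024,"dz":0,"ax":0,"ay":0,"az":0,"gripper":0.0},{"dx":-0.0025,"dy":0.00024,"dz":0,"ax":0,"ay":0,"az":0,"gripper":0.0}]'

```text
time: 13.67
ee_pos: [0.4361, 0.0134, 0.0779]
tool_rot: [3.141, 0.0, 1.41]
contact_force: [0.1, -1.1, -2.0]
grip_width: 0.0231
grasp_force: 49.7
```

Call:
jog_arm --plan '[{"dx":-0.0025,"dy":0.00024,"dz":0,"ax":0,"ay":0,"az":0,"gripper":0.0},{"dx":-0.0025,"dy":0.00024,"dz":0,"ax":0,"ay":0,"az":0,"gripper":0.0},{"dx":-0.0025,"dy":0.00024,"dz":0,"ax":0,"ay":0,"az":0,"gripper":0.0},{"dx":-0.0025,"dy":0.00024,"dz":0,"ax":0,"ay":0,"az":0,"gripper":0.0},{"dx":-0.0025,"dy":0.00024,"dz":0,"ax":0,"ay":0,"az":0,"gripper":0.0},{"dx":-0.0025,"dy":0.00024,"dz":0,"ax":0,"ay":0,"az":0,"gripper":0.0},{"dx":-0.0025,"dy":0.00024,"dz":0,"ax":0,"ay":0,"az":0,"gripper":0.0},{"dx":-0.0025,"dy":0.00024,"dz":0,"ax":0,"ay":0,"az":0,"gripper":0.0},{"dx":-0.0025,"dy":0.00024,"dz":0,"ax":0,"ay":0,"az":0,"gripper":0.0},{"dx":-0.0025,"dy":0.00024,"dz":0,"ax":0,"ay":0,"az":0,"gripper":0.0}]'

```text
time: 14.5
ee_pos: [0.4344, -0.0117, 0.0779]
tool_rot: [-3.142, 0.0, 1.41]
contact_force: [-0.4, -0.1, -1.0]
grip_width: 0.0231
grasp_force: 49.7
```

Call:
jog_arm --plan '[{"dx":-0.0025,"dy":0.00024,"dz":0,"ax":0,"ay":0,"az":0,"gripper":0.0},{"dx":-0.0025,"dy":0.00024,"dz":0,"ax":0,"ay":0,"az":0,"gripper":0.0},{"dx":-0.0025,"dy":0.00024,"dz":0,"ax":0,"ay":0,"az":0,"gripper":0.0},{"dx":-0.0025,"dy":0.00024,"dz":0,"ax":0,"ay":0,"az":0,"gripper":0.0},{"dx":-0.0025,"dy":0.00024,"dz":0,"ax":0,"ay":0,"az":0,"gripper":0.0},{"dx":-0.0025,"dy":0.00024,"dz":0,"ax":0,"ay":0,"az":0,"gripper":0.0},{"dx":-0.0025,"dy":0.00024,"dz":0,"ax":0,"ay":0,"az":0,"gripper":0.0},{"dx":-0.0025,"dy":0.00024,"dz":0,"ax":0,"ay":0,"az":0,"gripper":0.0}]'

```text
time: 15.17
ee_pos: [0.4332, -0.0317, 0.0779]
tool_rot: [3.142, 0.0, 1.41]
contact_force: [0.4, -0.4, -1.6]
grip_width: 0.0233
grasp_force: 49.7
```

```bash
python3 look.py pics/l3.png; python3 - <<'E'
from h import *
to([.4331+.0898,-.0308-.0061,.0779],1.41)
E
```

```text
[ 0.4332 -0.0317  0.0779] [ 0.38051813 -0.41277783 -1.60553543]
tip est [0.452  0.0913 0.0582]
t 15.27 at [ 0.4331 -0.032   0.0779] rot [-3.1415e+00  4.0000e-04  1.4090e+00] shift [ 0.0097  0.0895 -0.    ] F [-1.1 -0.1 -1.8] w 0.02337368355580192 g 49.669756293296814
az -0.001
```

View pics/l3.png

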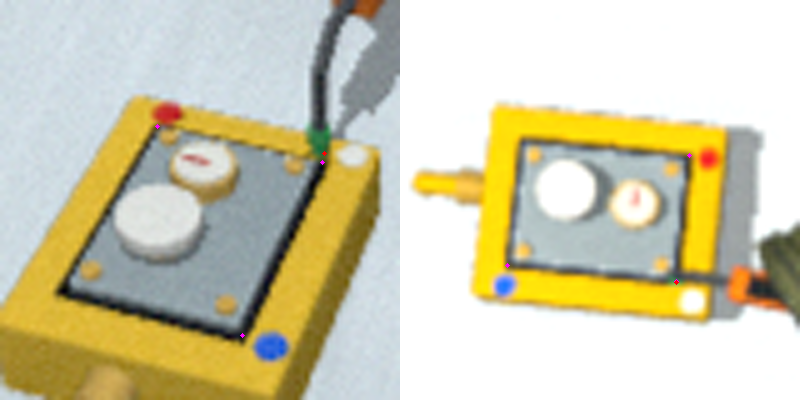

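At the corner, both views put the tip on the seam: side (320,155), top (676,281). Now the side run.

Call:
jog_arm --plan '[{"dx":0.00026,"dy":0.0025,"dz":0,"ax":0,"ay":0,"az":0,"gripper":0.0},{"dx":0.00026,"dy":0.0025,"dz":0,"ax":0,"ay":0,"az":0,"gripper":0.0},{"dx":0.00026,"dy":0.0025,"dz":0,"ax":0,"ay":0,"az":0,"gripper":0.0},{"dx":0.00026,"dy":0.0025,"dz":0,"ax":0,"ay":0,"az":0,"gripper":0.0},{"dx":0.00026,"dy":0.0025,"dz":0,"ax":0,"ay":0,"az":0,"gripper":0.0},{"dx":0.00026,"dy":0.0025,"dz":0,"ax":0,"ay":0,"az":0,"gripper":0.0},{"dx":0.00026,"dy":0.0025,"dz":0,"ax":0,"ay":0,"az":0,"gripper":0.0},{"dx":0.00026,"dy":0.0025,"dz":0,"ax":0,"ay":0,"az":0,"gripper":0.0},{"dx":0.00026,"dy":0.0025,"dz":0,"ax":0,"ay":0,"az":0,"gripper":0.0},{"dx":0.00026,"dy":0.0025,"dz":0,"ax":0,"ay":0,"az":0,"gripper":0.0}]'

```text
time: 16.1
ee_pos: [0.4585, -0.0329, 0.0779]
tool_rot: [3.142, 0.0, 1.41]
contact_force: [-0.1, 1.0, -1.5]
grip_width: 0.0233
grasp_force: 49.7
```

Call:
jog_arm --plan '[{"dx":0.00026,"dy":0.0025,"dz":0,"ax":0,"ay":0,"az":0,"gripper":0.0},{"dx":0.00026,"dy":0.0025,"dz":0,"ax":0,"ay":0,"az":0,"gripper":0.0},{"dx":0.00026,"dy":0.0025,"dz":0,"ax":0,"ay":0,"az":0,"gripper":0.0},{"dx":0.00026,"dy":0.0025,"dz":0,"ax":0,"ay":0,"az":0,"gripper":0.0},{"dx":0.00026,"dy":0.0025,"dz":0,"ax":0,"ay":0,"az":0,"gripper":0.0},{"dx":0.00026,"dy":0.0025,"dz":0,"ax":0,"ay":0,"az":0,"gripper":0.0},{"dx":0.00026,"dy":0.0025,"dz":0,"ax":0,"ay":0,"az":0,"gripper":0.0},{"dx":0.00026,"dy":0.0025,"dz":0,"ax":0,"ay":0,"az":0,"gripper":0.0},{"dx":0.00026,"dy":0.0025,"dz":0,"ax":0,"ay":0,"az":0,"gripper":0.0},{"dx":0.00026,"dy":0.0025,"dz":0,"ax":0,"ay":0,"az":0,"gripper":0.0}]'

```text
time: 16.93
ee_pos: [0.4836, -0.0344, 0.0779]
tool_rot: [3.142, 0.0, 1.41]
contact_force: [0.2, -0.0, -1.7]
grip_width: 0.0233
grasp_force: 49.7
```

Call:
jog_arm --plan '[{"dx":0.00026,"dy":0.0025,"dz":0,"ax":0,"ay":0,"az":0,"gripper":0.0},{"dx":0.00026,"dy":0.0025,"dz":0,"ax":0,"ay":0,"az":0,"gripper":0.0},{"dx":0.00026,"dy":0.0025,"dz":0,"ax":0,"ay":0,"az":0,"gripper":0.0},{"dx":0.00026,"dy":0.0025,"dz":0,"ax":0,"ay":0,"az":0,"gripper":0.0},{"dx":0.00026,"dy":0.0025,"dz":0,"ax":0,"ay":0,"az":0,"gripper":0.0},{"dx":0.00026,"dy":0.0025,"dz":0,"ax":0,"ay":0,"az":0,"gripper":0.0},{"dx":0.00026,"dy":0.0025,"dz":0,"ax":0,"ay":0,"az":0,"gripper":0.0},{"dx":0.00026,"dy":0.0025,"dz":0,"ax":0,"ay":0,"az":0,"gripper":0.0},{"dx":0.00026,"dy":0.0025,"dz":0,"ax":0,"ay":0,"az":0,"gripper":0.0},{"dx":0.00026,"dy":0.0025,"dz":0,"ax":0,"ay":0,"az":0,"gripper":0.0}]'

```text
time: 17.77
ee_pos: [0.5087, -0.0358, 0.0779]
tool_rot: [3.142, 0.0, 1.41]
contact_force: [-0.9, -0.2, -1.7]
grip_width: 0.0235
grasp_force: 49.7
```

Call:
jog_arm --plan '[{"dx":0.00026,"dy":0.0025,"dz":0,"ax":0,"ay":0,"az":0,"gripper":0.0},{"dx":0.00026,"dy":0.0025,"dz":0,"ax":0,"ay":0,"az":0,"gripper":0.0},{"dx":0.00026,"dy":0.0025,"dz":0,"ax":0,"ay":0,"az":0,"gripper":0.0},{"dx":0.00026,"dy":0.0025,"dz":0,"ax":0,"ay":0,"az":0,"gripper":0.0},{"dx":0.00026,"dy":0.0025,"dz":0,"ax":0,"ay":0,"az":0,"gripper":0.0},{"dx":0.00026,"dy":0.0025,"dz":0,"ax":0,"ay":0,"az":0,"gripper":0.0},{"dx":0,"dy":0.001,"dz":0,"ax":0,"ay":0,"az":0,"gripper":0.0},{"dx":0,"dy":0,"dz":0,"ax":0,"ay":0,"az":0,"gripper":0.0},{"dx":0,"dy":0,"dz":0,"ax":0,"ay":0,"az":0,"gripper":0.0},{"dx":0,"dy":0,"dz":0,"ax":0,"ay":0,"az":0,"gripper":0.0}]'

```text
time: 18.6
ee_pos: [0.5242, -0.0368, 0.0779]
tool_rot: [-3.141, 0.0, 1.41]
contact_force: [-0.3, -0.3, -1.1]
grip_width: 0.0229
grasp_force: 49.7
```

```bash
python3 look.py pics/l4.png;python3 - <<'E'
from h import *
to([.4712,-.2566,.155],1.4098)
E
```

```text
[ 0.5242 -0.0368  0.0779] [-0.31393235 -0.25981881 -1.07188073]
tip est [0.543  0.0862 0.0582]
t 18.7 at [ 0.5243 -0.0368  0.0779] rot [-3.1414e+00  2.0000e-04  1.4099e+00] shift [-0.2255 -0.0172 -0.0771] F [-0.6 -0.1 -1. ] w 0.023144337155972024 g 49.67082381248474
az 0.0001
```

View pics/l4.png

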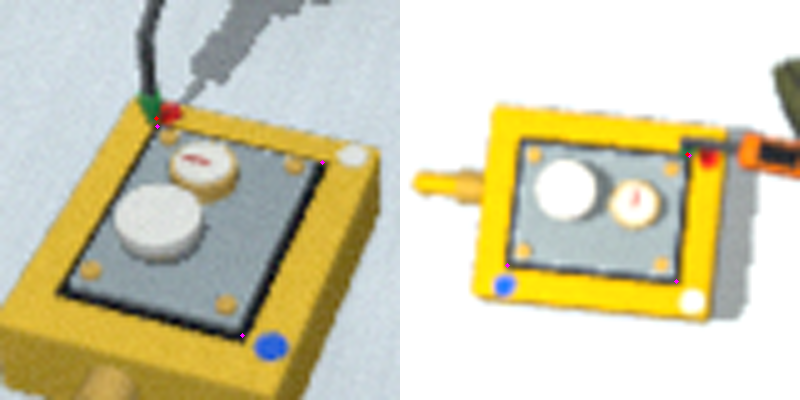

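The tip is at the end of the seam by the red dot, side (152,120), top (686,152). The picture count is now 11, one over the allowance of 10, so I'll use numeric checks only from here. Lift and go back.

Call:
jog_arm --plan '[{"dx":0,"dy":0,"dz":-0.003,"ax":0,"ay":0,"az":0,"gripper":0.0},{"dx":0,"dy":0,"dz":-0.008,"ax":0,"ay":0,"az":0,"gripper":0.0},{"dx":0,"dy":0,"dz":-0.012,"ax":0,"ay":0,"az":0,"gripper":0.0},{"dx":0,"dy":0,"dz":-0.014,"ax":0,"ay":0,"az":0,"gripper":0.0},{"dx":0,"dy":0,"dz":-0.014,"ax":0,"ay":0,"az":0,"gripper":0.0},{"dx":0,"dy":0,"dz":-0.012,"ax":0,"ay":0,"az":0,"gripper":0.0},{"dx":0,"dy":0,"dz":-0.009,"ax":0,"ay":0,"az":0,"gripper":0.0},{"dx":0,"dy":0,"dz":-0.005,"ax":0,"ay":0,"az":0,"gripper":0.0}]'

```text
time: 19.37
ee_pos: [0.5251, -0.0368, 0.1565]
tool_rot: [3.139, -0.0, 1.41]
contact_force: [-0.0, 0.1, -1.7]
grip_width: 0.0231
grasp_force: 49.7
```

Call:
jog_arm --plan '[{"dx":-0.01,"dy":-0.0008,"dz":0,"ax":0,"ay":0,"az":0,"gripper":0.0},{"dx":-0.02,"dy":-0.0015,"dz":0,"ax":0,"ay":0,"az":0,"gripper":0.0},{"dx":-0.028,"dy":-0.0021,"dz":0,"ax":0,"ay":0,"az":0,"gripper":0.0},{"dx":-0.03,"dy":-0.0023,"dz":0,"ax":0,"ay":0,"az":0,"gripper":0.0},{"dx":-0.03,"dy":-0.0023,"dz":0,"ax":0,"ay":0,"az":0,"gripper":0.0},{"dx":-0.03,"dy":-0.0023,"dz":0,"ax":0,"ay":0,"az":0,"gripper":0.0},{"dx":-0.03,"dy":-0.0023,"dz":0,"ax":0,"ay":0,"az":0,"gripper":0.0},{"dx":-0.024,"dy":-0.0018,"dz":0,"ax":0,"ay":0,"az":0,"gripper":0.0},{"dx":-0.015,"dy":-0.0011,"dz":0,"ax":0,"ay":0,"az":0,"gripper":0.0},{"dx":-0.0085,"dy":-0.0007,"dz":0,"ax":0,"ay":0,"az":0,"gripper":0.0}]'

```text
time: 20.2
ee_pos: [0.4689, -0.2603, 0.154]
tool_rot: [-3.139, 0.002, 1.405]
contact_force: [1.0, 0.9, -1.8]
grip_width: 0.0233
grasp_force: 49.6
```

Call:
jog_arm --plan '[{"dx":0,"dy":0,"dz":0,"ax":0,"ay":0,"az":0,"gripper":0.0},{"dx":0,"dy":0,"dz":0,"ax":0,"ay":0,"az":0,"gripper":0.0},{"dx":0,"dy":0,"dz":0,"ax":0,"ay":0,"az":0,"gripper":0.0},{"dx":0,"dy":0,"dz":0,"ax":0,"ay":0,"az":0,"gripper":0.0}]'

```text
time: 20.53
ee_pos: [0.472, -0.2548, 0.1549]
tool_rot: [3.141, -0.001, 1.413]
contact_force: [-0.3, 0.1, -2.2]
grip_width: 0.0232
grasp_force: 49.6
```

```bash
python3 - <<'E'
from h import *
to([.4712,-.2566,.0407],1.4098)
E
```

```text
t 20.53 at [ 0.472  -0.2548  0.1549] rot [ 3.1414e+00 -9.0000e-04  1.4127e+00] shift [-0.002  -0.0005  0.1142] F [-0.3  0.1 -2.2] w 0.02316880134910462 g 49.64729726314545
az 0.0029
```

Call:
jog_arm --plan '[{"dx":0,"dy":0,"dz":0.004,"ax":0,"ay":0,"az":0,"gripper":0.0},{"dx":0,"dy":0,"dz":0.01,"ax":0,"ay":0,"az":0,"gripper":0.0},{"dx":0,"dy":0,"dz":0.014,"ax":0,"ay":0,"az":0,"gripper":0.0},{"dx":0,"dy":0,"dz":0.014,"ax":0,"ay":0,"az":0,"gripper":0.0},{"dx":0,"dy":0,"dz":0.014,"ax":0,"ay":0,"az":0,"gripper":0.0},{"dx":0,"dy":0,"dz":0.012,"ax":0,"ay":0,"az":0,"gripper":0.0},{"dx":0,"dy":0,"dz":0.008,"ax":0,"ay":0,"az":0,"gripper":0.0},{"dx":0,"dy":0,"dz":0.004,"ax":0,"ay":0,"az":0,"gripper":0.0},{"dx":0,"dy":0,"dz":0,"ax":0,"ay":0,"az":0,"gripper":0.0},{"dx":0,"dy":0,"dz":0,"ax":0,"ay":0,"az":0,"gripper":0.0}]'

```text
time: 21.37
ee_pos: [0.4716, -0.2565, 0.0749]
tool_rot: [3.141, -0.0, 1.41]
contact_force: [-0.8, -0.4, -2.0]
grip_width: 0.0232
grasp_force: 49.6
```

```bash
python3 - <<'E'
from h import *
to([.4712,-.2566,.0407],1.4098)
E
```

```text
t 21.37 at [ 0.4716 -0.2565  0.0749] rot [ 3.1414 -0.      1.4101] shift [-0.0002 -0.0004  0.0342] F [-0.8 -0.4 -2. ] w 0.023160012371385277 g 49.64447379112244
az 0.0003
```

Call:
jog_arm --plan '[{"dx":0,"dy":0,"dz":0.004,"ax":0,"ay":0,"az":0,"gripper":0.0},{"dx":0,"dy":0,"dz":0.006,"ax":0,"ay":0,"az":0,"gripper":0.0},{"dx":0,"dy":0,"dz":0.006,"ax":0,"ay":0,"az":0,"gripper":0.0},{"dx":0,"dy":0,"dz":0.006,"ax":0,"ay":0,"az":0,"gripper":0.0},{"dx":0,"dy":0,"dz":0.005,"ax":0,"ay":0,"az":0,"gripper":0.0},{"dx":0,"dy":0,"dz":0.003,"ax":0,"ay":0,"az":0,"gripper":0.0},{"dx":0,"dy":0,"dz":0.002,"ax":0,"ay":0,"az":0,"gripper":0.0},{"dx":0,"dy":0,"dz":0.001,"ax":0,"ay":0,"az":0,"gripper":0.0},{"dx":0,"dy":0,"dz":0,"ax":0,"ay":0,"az":0,"gripper":0.0},{"dx":0,"dy":0,"dz":0,"ax":0,"ay":0,"az":0,"gripper":0.0}]'

```text
time: 22.2
ee_pos: [0.4715, -0.2567, 0.042]
tool_rot: [3.141, 0.0, 1.41]
contact_force: [-0.0, -0.4, -2.7]
grip_width: 0.0237
grasp_force: 49.6
```

Call:
jog_arm --plan '[{"dx":0,"dy":0,"dz":0.0006,"ax":0,"ay":0,"az":0,"gripper":0.0},{"dx":0,"dy":0,"dz":0,"ax":0,"ay":0,"az":0,"gripper":0.0},{"dx":0,"dy":0,"dz":0,"ax":0,"ay":0,"az":0,"gripper":0.0},{"dx":0,"dy":0,"dz":0,"ax":0,"ay":0,"az":0,"gripper":0.0}]'

```text
time: 22.53
ee_pos: [0.4714, -0.2567, 0.0414]
tool_rot: [3.141, 0.0, 1.41]
contact_force: [-0.2, -0.1, -2.5]
grip_width: 0.0236
grasp_force: 49.6
```

Call:
jog_arm --plan '[{"dx":0,"dy":0,"dz":0.0005,"ax":0,"ay":0,"az":0,"gripper":0.0},{"dx":0,"dy":0,"dz":0,"ax":0,"ay":0,"az":0,"gripper":0.0},{"dx":0,"dy":0,"dz":0.0003,"ax":0,"ay":0,"az":0,"gripper":0.0},{"dx":0,"dy":0,"dz":0,"ax":0,"ay":0,"az":0,"gripper":0.0},{"dx":0,"dy":0,"dz":0,"ax":0,"ay":0,"az":0,"gripper":0.0},{"dx":0,"dy":0,"dz":0,"ax":0,"ay":0,"az":0,"gripper":0.0}]'

```text
time: 23.03
ee_pos: [0.4714, -0.2566, 0.0407]
tool_rot: [3.141, 0.0, 1.41]
contact_force: [-1.5, -0.0, 1.7]
grip_width: 0.0236
grasp_force: 50.2
```

Seated: the vertical force changed sign at the original height. I'll ease the grip and release.

Call:
jog_arm --plan '[{"dx":0,"dy":0,"dz":0,"ax":0,"ay":0,"az":0,"gripper":0.0},{"dx":0,"dy":0,"dz":0,"ax":0,"ay":0,"az":0,"gripper":0.0},{"dx":0,"dy":0,"dz":0,"ax":0,"ay":0,"az":0,"gripper":0.29},{"dx":0,"dy":0,"dz":0,"ax":0,"ay":0,"az":0,"gripper":0.33},{"dx":0,"dy":0,"dz":0,"ax":0,"ay":0,"az":0,"gripper":0.4},{"dx":0,"dy":0,"dz":0,"ax":0,"ay":0,"az":0,"gripper":0.6},{"dx":0,"dy":0,"dz":0,"ax":0,"ay":0,"az":0,"gripper":0.8},{"dx":0,"dy":0,"dz":0,"ax":0,"ay":0,"az":0,"gripper":1.0},{"dx":0,"dy":0,"dz":0,"ax":0,"ay":0,"az":0,"gripper":1.0},{"dx":0,"dy":0,"dz":0,"ax":0,"ay":0,"az":0,"gripper":1.0}]' --grip_force 20

```text
time: 23.87
ee_pos: [0.4714, -0.2566, 0.0405]
tool_rot: [3.142, 0.0, 1.41]
contact_force: [-0.2, 0.2, -0.4]
grip_width: 0.0857
grasp_force: 0.0
```

Call:
jog_arm --plan '[{"dx":0,"dy":0,"dz":0,"ax":0,"ay":0,"az":0,"gripper":1.0},{"dx":0,"dy":0,"dz":-0.004,"ax":0,"ay":0,"az":0,"gripper":1.0},{"dx":0,"dy":0,"dz":-0.01,"ax":0,"ay":0,"az":0,"gripper":1.0},{"dx":0,"dy":0,"dz":-0.016,"ax":0,"ay":0,"az":0,"gripper":1.0},{"dx":0,"dy":0,"dz":-0.02,"ax":0,"ay":0,"az":0,"gripper":1.0},{"dx":0,"dy":0,"dz":-0.02,"ax":0,"ay":0,"az":0,"gripper":1.0},{"dx":0,"dy":0,"dz":-0.02,"ax":0,"ay":0,"az":0,"gripper":1.0},{"dx":0,"dy":0,"dz":-0.016,"ax":0,"ay":0,"az":0,"gripper":1.0},{"dx":0,"dy":0,"dz":-0.01,"ax":0,"ay":0,"az":0,"gripper":1.0},{"dx":0,"dy":0,"dz":0,"ax":0,"ay":0,"az":0,"gripper":1.0}]'

```text
time: 24.7
ee_pos: [0.4729, -0.2572, 0.1591]
tool_rot: [3.137, 0.001, 1.41]
contact_force: [1.2, -0.4, -0.9]
grip_width: 0.0856
grasp_force: 0.0
```

```bash
python3 - <<'E'
from h import *
def pts(p,d):
  c=r.camera_info("side");p=p.astype(int)
  m=(p[...,0]>70)&(p[...,0]>1.7*p[...,1])&(p[...,2]<.4*p[...,0])&(d>0)
  v,u=np.nonzero(m);K=np.array([[c["fx"],0,c["cx"]],[0,c["fy"],c["cy"]],[0,0,1.]])
  xy=cv2.undistortPoints(np.c_[u,v].astype(float),K,np.array(c["D"]))[:,0]
  W=(np.c_[xy,np.ones(len(u))]*d[v,u][:,None])@c["world_from_camera"][:3,:3].T+c["world_from_camera"][:3,3]
  W=W[(abs(W[:,0]-.47)<.08)&(abs(W[:,1]+.26)<.13)&(W[:,2]>.03)]
  q=np.polyfit(W[:,1],W[:,0],1);g=p[:,:]; 
  gm=(p[...,1]>45)&(p[...,1]>1.6*p[...,0])&(p[...,1]>1.5*p[...,2]);gm[:160]=0;gm[:,:255]=0;gm[:,275:]=0;y,x=np.nonzero(gm)
  return len(W),W.mean(0).round(4),np.percentile(W[:,2],[5,50,95]).round(4),W[:,1].min().round(4),W[:,1].max().round(4),q[0].round(4),"green",x.mean(),y.mean(),len(x)
D=np.load("pics/side0.npz");print(pts(D["p"],D["d"]))
q,d=r.get_image("side");print(pts(q,d))
a=D["p"].astype(int);k=(abs(a-q).sum(2)>90);v,u=np.nonzero(k);H,_,_=np.histogram2d(v,u,bins=(12,16),range=((0,384),(0,512)));print(H.astype(int))
to([.4712,-.2566,.0407],1.4098)
E
```

```text
(198, array([ 0.4683, -0.2411,  0.1022]), array([0.0907, 0.1043, 0.1065]), np.float64(-0.3306), np.float64(-0.1688), np.float64(0.174), 'green', np.float64(264.1111111111111), np.float64(186.77777777777777), 9)
(205, array([ 0.4699, -0.2417,  0.1019]), array([0.09  , 0.1042, 0.1065]), np.float64(-0.3313), np.float64(-0.1696), np.float64(0.1699), 'green', np.float64(263.8181818181818), np.float64(186.9090909090909), 11)
[[  0   0   0   0   0   0   0   0  43  28   0 422  21 382 307  23]
 [  0   0   0   0   0   0   0   0 330 152   0 673   0 277 418  14]
 [  0   0   0   0   0   0   0   0 641 259   0 164   0  76 319   0]
 [  0   0   0   0   0   0   0   0 236 237 273 337   0   4 148  53]
 [  0   0   0   0   0   0   0   0 320 173 419 677 295  96   3  27]
 [  0   0   0   0   0   0   0   0   2   0   0 127 426  53   0   0]
 [  0   0   0   0   0   0   0   0   0   0   0   0 108   3   0   0]
 [  0   0   0   0   0   0   0   0   0   0   0   0   0   0   0   0]
 [  0   0   0   0   0   0   0   0   0   0   0   0   0   0   0   0]
 [  0   0   0   0   0   0   0   0   0   0   0   0   0   0   0   0]
 [  0   0   0   0   0   0   0   0   0   0   0   0   0   0   0   0]
 [  0   0   0   0   0   0   0   0   0   0   0   0   0   0   0   0]]
t 24.75 at [ 0.472  -0.2569  0.1576] rot [3.1392e+00 8.0000e-04 1.4096e+00] shift [ 0.0003 -0.0011  0.1169] F [ 0.3 -0.6 -0.2] w 0.08562631133817974 g 0.0
az -0.0002
```

The sniffer lies as it did before, within about 1.5 mm, and nothing else moved. Handing in.

Call:
jog_arm --plan '[{"dx":0,"dy":0,"dz":0,"ax":0,"ay":0,"az":0,"gripper":1.0},{"dx":0,"dy":0,"dz":0,"ax":0,"ay":0,"az":0,"gripper":1.0},{"dx":0,"dy":0,"dz":0,"ax":0,"ay":0,"az":0,"gripper":1.0},{"dx":0,"dy":0,"dz":0,"ax":0,"ay":0,"az":0,"gripper":1.0}]'

```text
time: 25.08
ee_pos: [0.4709, -0.2564, 0.1557]
tool_rot: [-3.14, -0.0, 1.41]
contact_force: [0.1, 0.5, -0.7]
grip_width: 0.0852
grasp_force: 0.0
```

```bash
python3 -c "
from rig import r
print(r.close_job())"
```

```text
the job is handed in; nothing more can be done
None
```

Job handed in at 25 s: seam traced blue–white–red about 5 mm above it at 3 cm/s with no contact, and the sniffer is back in its cradle within about 1.5 mm; the first grasp closed on air because the fingertips sit about 35 mm above the reported TCP, and I viewed 11 pictures, one over the limit of 10.

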